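Move a humidifier's push-fit stopper to its other outlet

ROBOT

A 6-joint arm with a two-finger parallel gripper is mounted at the origin on the work surface. World frame = base frame: x ahead of the robot, y to its left, z up, the work surface at z = 0. Lengths are in m, angles in rad, forces in N, time in s.
With the tool pointing down it reaches from about 0.375 to 0.9 m from the base axis. Payload 3.1 kg.
Tool frame: the origin (TCP) lies at the very end of the fingers, on their centre line; the grasp point (between the pads) lies 19 mm behind it (manip.pinch_z is the distance from the TCP to the grasp point, in m); z points along the fingers, y is the direction in which the jaws open and shut (so a half turn about z gives the same grasp; the last joint's range is limited). The gripper opens to 85 mm and grips with 20 to 120 N. Pads are 22 mm wide; open, the fingers measure 114 mm over their backs; the gripper's body (76 mm by 85 mm) begins 54 mm behind the grasp point. The pads swing forward as they close: fully open they stand 13 mm farther back than shut.
Start: joints at [1.149, 0.527, 1.433, -0, 1.181, -0.178], TCP at [0.151, 0.607, 0.231] pointing down, gripper open.
Joint ranges: [-3.08, 3.08], [-0.75, 2.2], [0.22, 2.44], [-1.43, 4.57], [0, 2.65], [-2.85, 2.85]. Speed limits (rad/s): [2.79, 2.79, 3.14, 3.14, 3.14, 3.14].

INTERFACE

Orientations are given as a unit quaternion [x, y, z, w].
In Python, from station import manip gives the robot as it stands.
- The arm moves only by the tool drive_tool, never from a script. Its argument "increments" is a list of rows, each a list of 7 numbers: the closure in counts, from 0 (fully open) to 255 (shut), then the shift along the tool's x, y, z in cm, then the turn, a rotation vector about the tool's x, y, z in rad. A call has 1 to 20 rows; each row is the pose to reach, as a shift and turn from the pose commanded when the call began, along the tool's axes at that moment; what a row does not reach only later rows make up. A row lasts 1/10 s, in which the tool goes at most 50 mm and 8.59 degrees, less where a joint would pass 70% of its speed; a pose out of reach is approached as far as the arm can. A call with a gripper value outside its range is refused whole. The fingers move at their own pace and stop on an object; "force" is the grip in N (left out, the last holds). Time passes only in rows, so rows that repeat a pose let the fingers close. It gives the time, the measured TCP pose, the force and the opening at its end, in the units of the state.
- manip.sense(): the state, without advancing time (a new reading comes with each control period).
- manip.snapshot(name): name is "side" or "top"; returns the picture (420x560x3 uint8, red, green, blue); there is no depth.
- manip.camera_model(name): a dict with "mtx" (3x3 intrinsics, pixels), "cam_to_world" (4x4, takes a point from camera to world coordinates). Camera axes: x right, y down, z forward; pixel columns grow to the right and rows downward; lengths in m; the calibration is good to about 2 mm. A picture is of the moment at which its call begins. camera_model takes no time and is no camera call.
- manip.sign_off(): hands the job in, once; it reports no verdict.
The state is a dict: "t": time; "q": joint angles; "qd": joint speeds; "tau": joint torques, N m; "tcp_pos": TCP position; "tool_rot": TCP orientation; "force": force on the tool from outside, world axes, zero at the start; "ft_torque": the same for the moment, N m; "finger_gap": opening from 0.0 (shut) to 1.0 (fully open).
Only numpy, scipy, OpenCV 4.12 (cv2) and the standard library are available. Lean on these libraries where they do the work, as an engineer would, in place of code of your own. Each camera call takes 0.05 s, during which the arm holds its last target. There are 200 camera calls.

TASK

The humidifier on the hall console blows from the wrong side: move the push-fit stopper from the outlet tube that it closes to the open one. Squeeze its collet ring fully into the stopper's body and keep it squeezed while you draw the stopper off gently, then push it straight onto the other tube fully home and let go, so that the ring springs back out and the stopper is locked on. Do not crush the ring or wrench the tubes, and leave everything else where it is.

Things in the scene. Friction and masses are not known exactly. Their poses are not given: they have to be found in the camera images.
- stopper: push-fit stopper, a round grey plastic plug of 80 g: body 40 mm in diameter, 36 long, flat closed back, a collet ring at its mouth. Origin: on its axis in the plane of the body's mouth; +x points out of the mouth, along the tube into the humidifier. At the start it is locked on outlet_a, origin 62 mm out from the front face, with 1 mm of play. The squeeze on ring and back also carries it.
- stopper_back (a point): centre of the stopper's flat back face, 36 mm behind its origin (-x). The bore is 1 mm wider than the tube all round. Two hidden jaws in it stand in the tube's groove while the ring is out, and open only when the ring is pressed in nearly all the way; otherwise the tube goes neither in nor out past them and a pull only strains it.
- stopper_seal (a point): front of the springy rubber seal inside the stopper, 23 mm inside the mouth. A tube end pressing on it meets 3 N per mm over 3 mm, then a hard stop. Home is 0 to 2 mm of that (a push of up to 6 N); pushed further, the seal pushes the stopper back into place when the ring is let out. The groove that the jaws lock in is 5.5 mm wide and begins 10 mm from the tube's end.
- collar: white flange of the collet ring, 44 mm in diameter, 4 thick; the tube passes through it. Axes and origin as the stopper's with the ring out, moving with the ring; its flat front face, towards the humidifier, is 8 mm before its origin (+x). Front face to stopper's back: 44 mm with the ring out, 40 pressed. Home, 40 mm or more of bare tube are left behind it. Bears 45 N.
- collar_top (a point): point on the flange's front face straight above the axis, 14.5 mm up when the stopper is unrolled: the middle of the 15 mm high band between the top of the tube and the rim, where a finger from above can press it while the other presses the flat back at the same height
- collet (a joint): travel of the collet ring into the stopper's body, m: 0 out (jaws closed), 0.004 fully pressed (jaws open). Sprung outwards: 4.5 N to start, 10.5 N fully pressed.
- outlet_a: a fixed level steel outlet tube of the humidifier, 14 mm thick, round-ended, axis 75 mm above the table. Origin: on the axis in the plane of the humidifier's front face; +x points into the humidifier (the tube sticks out to -x), z up. The outlets are parallel, 92 mm apart; either may be on the left. 85 mm of tube stand out. This one has the stopper at the start. Bears 20 N from it.
- outlet_b: a fixed level steel outlet tube of the humidifier, 14 mm thick, round-ended, axis 75 mm above the table. Origin: on the axis in the plane of the humidifier's front face; +x points into the humidifier (the tube sticks out to -x), z up. The outlets are parallel, 92 mm apart; either may be on the left. This is the open one. Its tube was set by hand and stands out 77 to 99 mm: where it is home must be felt. Bears 20 N.
- humidifier: fixed humidifier. Origin: on the table under the middle of the front face, midway between the outlets; +x from front to back, z up. Front block 210 mm wide, 106 high, 90 deep; behind it, from 130 mm back, a tank 230 mm high (250 with its cap).
- dish: bystander, to be left alone: dark bowl, 150 mm wide, 35 high; origin at the centre of its underside
- vase: bystander, to be left alone: green glass vase, 70 mm wide, 150 high; origin at the centre of its underside
- candle_jar: bystander, to be left alone: amber candle jar, 70 mm wide, 75 high; origin at the centre of its underside
- book: bystander, to be left alone: blue book lying flat, 190 x 130 x 26 mm; origin at the centre of its underside
- spare_ring: bystander, to be left alone: flat grey ring, 44 mm wide, 6 thick, lying on the table below and between the outlet tubes; origin at the centre of its underside
- tube_end: bystander, to be left alone: offcut of steel tube, 14 mm thick, 70 long, lying on the table; origin at the centre of its underside
- screwdriver: bystander, to be left alone: screwdriver, 160 mm long, lying on the table; origin at the centre of its underside
Things that resemble listed ones, but are neither listed nor needed, are in the scene too. Several things have the shape of the stopper; the one meant has the colours described above.

How it is judged:
By the outcome, as a careful person would: the job done as asked, in the order asked, and still so for the second after the job is handed in, with the robot touching nothing.
It also fails if it takes over 58 s, if anything falls off the work surface, if the arm or the gripper's body presses on something with over 40 N, if the wrist force passes 120 N, or if a joint passes its speed limit or range.

## Working session

There is one attempt and no reset: what is moved stays moved. The work goes in short steps, Python scripts to look and compute and a tool call to move; the robot and the scene stay as the last step left them, time stands still between calls to the robot, and variables do not carry over. Pictures are saved under pics/ and viewed, about 8 in all and at most 12, crops included, and the job is handed in when it is done.

Besides the shell and the picture viewer there is one more tool, called after ">>>" by a JSON object that holds its "name" and its "arguments". drive_tool: Moves the arm, as the interface text tells. Its arguments: {"type":"object","properties":{"increments":{"type":"array","items":{"type":"array","items":{"type":"number"}}},"force":{"type":"number"}},"required":["increments"]}

```bash
mkdir -p pics; ls; python3 - <<'E'
from station import manip
import cv2,numpy as np
for n in ("side","top"):
    im=manip.snapshot(n); cv2.imwrite(f"pics/{n}0.png",im[:,:,::-1])
    c=manip.camera_model(n); print(n,np.round(c["mtx"],1).tolist(),np.round(c["cam_to_world"],4).tolist())
s=manip.sense(); print({k:np.round(v,4).tolist() for k,v in s.items()},manip.pinch_z)
E
```

```text
pics
side [[388.7, 0.0, 287.4], [0.0, 388.7, 208.0], [0.0, 0.0, 1.0]] [[0.7981, -0.3921, 0.4575, 0.2459], [-0.6022, -0.5421, 0.5861, -0.4468], [0.0182, -0.7433, -0.6687, 0.5958], [0.0, 0.0, 0.0, 1.0]]
top [[535.5, 0.0, 280.7], [0.0, 535.5, 195.7], [0.0, 0.0, 1.0]] [[0.0519, -0.9782, 0.2012, 0.3632], [-0.9986, -0.0517, 0.0059, 0.0028], [0.0046, -0.2012, -0.9795, 1.2124], [0.0, 0.0, 0.0, 1.0]]
{'t': 0.1, 'q': [1.1485, 0.5284, 1.4338, 0.0, 1.1814, -0.1785], 'qd': [-0.0002, -0.0029, -0.0032, -0.0011, 0.0019, -0.0009], 'tau': [-0.0001, -44.3303, -17.8588, -0.0002, 0.0039, -0.0], 'tcp_pos': [0.1506, 0.6059, 0.2304], 'tool_rot': [0.1216, 0.9926, -0.0009, -0.0003], 'force': [0.1948, -0.0187, 1.0185], 'ft_torque': [-0.008, -0.0436, 0.0201], 'finger_gap': 1.0061} 0.0187
```

View pics/side0.png

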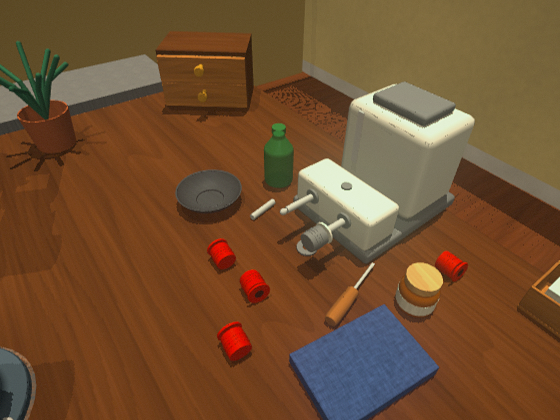

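View pics/top0.png

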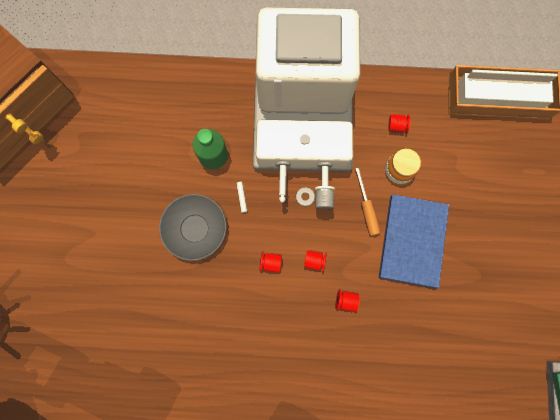

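Side: stopper at about (316,236) on the nearer tube, open tube tip at (285,211). Top: stopper at (325,197) on the right-hand tube, open tube from (283,163) to (283,202), with the spare ring between them. The humidifier is almost square to the view. Next I enlarge both.

```bash
python3 - <<'E'
import cv2,numpy as np
t=cv2.imread("pics/top0.png")[110:220,240:370]; s=cv2.imread("pics/side0.png")[150:270,260:400]
a=cv2.resize(t,None,fx=6,fy=5.0,interpolation=cv2.INTER_CUBIC)
a=cv2.resize(t,None,fx=5,fy=5,interpolation=cv2.INTER_CUBIC)
b=cv2.resize(s,None,fx=5,fy=5,interpolation=cv2.INTER_CUBIC)
cv2.imwrite("pics/t1.png",a);cv2.imwrite("pics/s1.png",b)
E
```

```text
(no output)
```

View pics/t1.png

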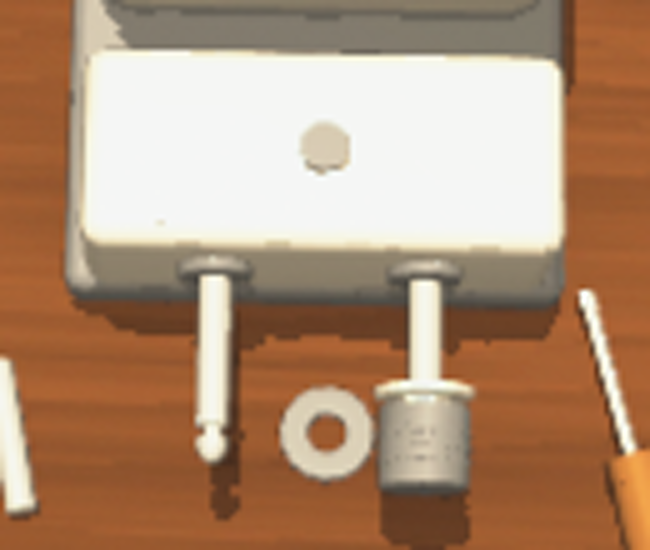

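View pics/s1.png

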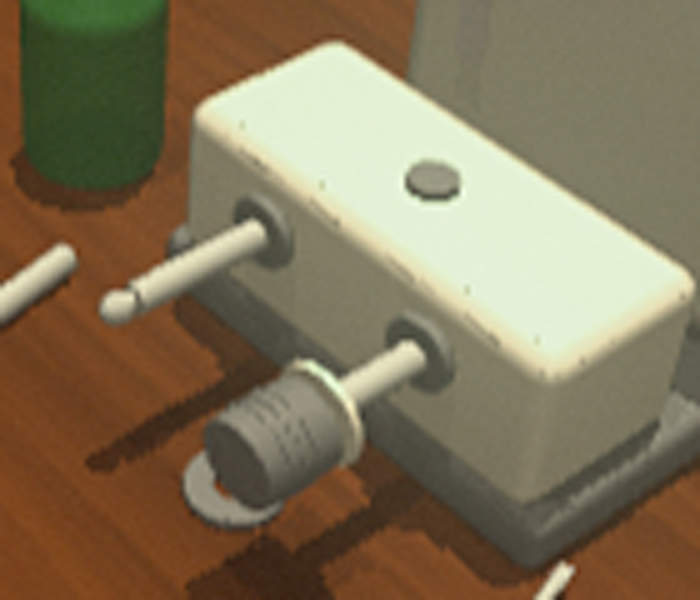

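```bash
cat > h.py <<'E'
import numpy as np,cv2
from station import manip
def ray(n,u,v):
    c=manip.camera_model(n);T=np.array(c["cam_to_world"]);d=T[:3,:3]@np.linalg.solve(np.array(c["mtx"]),[u,v,1.]);return T[:3,3],d
def onz(n,u,v,z):
    o,d=ray(n,u,v);return o+d*(z-o[2])/d[2]
def proj(n,p):
    c=manip.camera_model(n);T=np.array(c["cam_to_world"]);q=np.array(c["mtx"])@(T[:3,:3].T@(np.array(p)-T[:3,3]));return q[:2]/q[2]
E
python3 - <<'E'
from h import *
im=cv2.imread("pics/top0.png").astype(float)
def cen(r,c0,c1,ch=0):
    x=np.arange(c0,c1);w=im[r,c0:c1,ch];w=np.clip(w-np.percentile(w,25)-15,0,None);return (w*x).sum()/w.sum()
for nm,c0,c1,rows in(("B",275,293,range(167,193)),("A",316,336,range(168,184))):
    P=np.array([onz("top",cen(r,c0,c1),r,.075) for r in rows]);k=np.polyfit(P[:,0],P[:,1],1)
    res=P[:,1]-np.polyval(k,P[:,0]);print(nm,"slope",k[0],"y at .6",np.polyval(k,.6),"x",P[0,0],P[-1,0],"std",res.std())
# white top block
m=cv2.inRange(im.astype(np.uint8),(170,190,190),(255,255,255));m[:, :250]=0;m[:,360:]=0;m[:118]=0;m[160:]=0
cs=max(cv2.findContours(m,0,2)[0],key=cv2.contourArea);r=cv2.minAreaRect(cs);b=cv2.boxPoints(r);print(b)
W=np.array([onz("top",*p,.106) for p in b]);print(W.round(4)); print("sizes",np.linalg.norm(np.diff(W,axis=0),axis=1))
# columns profile thru stopper (along axis) and tube B tip
print("A col",[(r,im[r,322:328].mean(0).round().astype(int).tolist()) for r in range(180,214)])
print("B col",[(r,im[r,281:284].mean(0).round().astype(int).tolist()) for r in range(190,207)])
print("A row190",im[190,312:340,0].astype(int).tolist(),"row 200",im[200,312:340,0].astype(int).tolist())
E
```

```text
B slope 0.025076957939802184 y at .6 0.007376744708760409 x 0.6611903513550016 0.6051666467047464 std 0.00013158609599890817
A slope 0.03436261652074222 y at .6 -0.08551753854293907 x 0.6638314235944207 0.6301088901627907 std 2.916631159281223e-05
[[255.8718   157.92355 ]
 [256.6133   117.881714]
 [351.71036  119.64276 ]
 [350.96884  159.6846  ]]
[[ 0.6701  0.0668  0.106 ]
 [ 0.7601  0.0707  0.106 ]
 [ 0.7672 -0.136   0.106 ]
 [ 0.677  -0.1367  0.106 ]]
sizes [0.09015981 0.20675519 0.09020192]
A col [(180, [212, 232, 238]), (181, [212, 232, 238]), (182, [212, 232, 238]), (183, [212, 232, 237]), (184, [212, 233, 237]), (185, [212, 233, 238]), (186, [241, 246, 245]), (187, [223, 238, 235]), (188, [154, 181, 190]), (189, [211, 228, 228]), (190, [188, 212, 218]), (191, [173, 198, 210]), (192, [174, 198, 211]), (193, [174, 198, 210]), (194, [174, 198, 210]), (195, [166, 188, 201]), (196, [158, 179, 191]), (197, [170, 194, 206]), (198, [161, 183, 196]), (199, [170, 194, 207]), (200, [174, 198, 211]), (201, [154, 174, 187]), (202, [168, 191, 204]), (203, [173, 196, 210]), (204, [172, 196, 2
[... 186 characters left out ...]
 [36, 60, 100])]
B col [(190, [231, 244, 245]), (191, [231, 244, 245]), (192, [231, 244, 245]), (193, [231, 244, 245]), (194, [193, 221, 224]), (195, [212, 233, 238]), (196, [218, 237, 241]), (197, [229, 243, 245]), (198, [229, 243, 245]), (199, [222, 239, 243]), (200, [209, 232, 239]), (201, [172, 201, 212]), (202, [89, 110, 130]), (203, [38, 66, 107]), (204, [38, 66, 111]), (205, [39, 67, 112]), (206, [39, 68, 114])]
A row190 [109, 60, 47, 64, 72, 102, 113, 133, 145, 171, 187, 181, 189, 195, 202, 174, 161, 157, 131, 117, 98, 76, 60, 51, 49, 49, 49, 49] row 200 [184, 151, 74, 62, 107, 124, 138, 145, 152, 160, 168, 174, 180, 181, 175, 167, 158, 147, 143, 131, 118, 89, 59, 48, 47, 47, 47, 46]
```

```bash
python3 - <<'E'
from h import *
print("flange front",onz("top",325,185.5,.097),"flange back edge",onz("top",325,187.5,.097),"back",onz("top",324.5,205.7,.095),"tipB",onz("top",282,201.9,.075))
im=cv2.imread("pics/side0.png"); b=cv2.cvtColor(im,cv2.COLOR_BGR2HSV)
# side check: predicted key points (px in s1 crop)
for p in [(.601,-.0855,.075),(.625,-.0847,.075),(.66,-.0835,.075),(.66,.009,.075),(.58,.007,.075),(.581,-.0862,.095),(.625,-.0847,.097)]:
    q=proj("side",p);print(p,q.round(1),"crop",((q-[260,150])*5).round())
E
```

```text
flange front [ 0.61951938 -0.08383672  0.097     ] flange back edge [ 0.61514757 -0.08399071  0.097     ] back [ 0.57599628 -0.08447904  0.095     ] tipB [0.58331319 0.00609384 0.075     ]
(0.601, -0.0855, 0.075) [317.7 236. ] crop [288. 430.]
(0.625, -0.0847, 0.075) [327.1 230.4] crop [336. 402.]
(0.66, -0.0835, 0.075) [340.3 222.4] crop [402. 362.]
(0.66, 0.009, 0.075) [309.8 197.2] crop [249. 236.]
(0.58, 0.007, 0.075) [279.2 213.1] crop [ 96. 316.]
(0.581, -0.0862, 0.095) [310.3 233.2] crop [251. 416.]
(0.625, -0.0847, 0.097) [328.1 222. ] crop [341. 360.]
```

```bash
cat >> h.py <<'E'
from scipy.spatial.transform import Rotation as Ro
def plan(p,yaw=.032):
    s=manip.sense();R=Ro.from_quat(s["tool_rot"]);c,n=np.cos(yaw),np.sin(yaw)
    Rt=Ro.from_matrix(np.array([[-n,c,0],[c,n,0],[0,0,-1]]))
    print("t",round(s["t"],2),"shift cm",(R.inv().apply(np.array(p)-s["tcp_pos"])*100).round(2),"turn",(R.inv()*Rt).as_rotvec().round(4))
def st():
    s=manip.sense();R=Ro.from_quat(s["tool_rot"]).as_matrix()
    print("t",round(s["t"],2),"tcp",np.round(s["tcp_pos"],4),"yaw",np.arctan2(R[1,1],R[0,1]).round(4),"tilt",R[:2,2].round(4),"F",np.round(s["force"],2),"T",np.round(s["ft_torque"],3),"gap",round(s["finger_gap"],3))
E
python3 -c "
from h import *
plan((.598,-.085,.2))"
```

```text
t 0.1 shift cm [-60.1  -56.25   3.13] turn [-1.800e-03  9.000e-04  1.295e+00]
```

>>> {"name": "drive_tool", "arguments": {"increments": [[0,-60.1,-56.25,3.1,0,0,1.295],[0,-60.1,-56.25,3.1,0,0,1.295],[0,-60.1,-56.25,3.1,0,0,1.295],[0,-60.1,-56.25,3.1,0,0,1.295],[0,-60.1,-56.25,3.1,0,0,1.295],[0,-60.1,-56.25,3.1,0,0,1.295],[0,-60.1,-56.25,3.1,0,0,1.295],[0,-60.1,-56.25,3.1,0,0,1.295],[0,-60.1,-56.25,3.1,0,0,1.295],[0,-60.1,-56.25,3.1,0,0,1.295],[0,-60.1,-56.25,3.1,0,0,1.295],[0,-60.1,-56.25,3.1,0,0,1.295],[0,-60.1,-56.25,3.1,0,0,1.295],[0,-60.1,-56.25,3.1,0,0,1.295],[0,-60.1,-56.25,3.1,0,0,1.295],[0,-60.1,-56.25,3.1,0,0,1.295],[0,-60.1,-56.25,3.1,0,0,1.295],[0,-60.1,-56.25,3.1,0,0,1.295],[0,-60.1,-56.25,3.1,0,0,1.295],[0,-60.1,-56.25,3.1,0,0,1.295]], "force": 28}}

```text
t: 2.1
tcp_pos: [0.597, -0.0831, 0.1999]
tool_rot: [0.695, 0.719, -0.0, -0.001]
force: [-0.2, 0.9, 0.3]
finger_gap: 0.997
```

```bash
python3 -c "
from h import *
st();plan((.598,-.085,.086))"
```

```text
t 2.1 tcp [ 0.597  -0.0831  0.1999] yaw 0.0329 tilt [-0.0021  0.001 ] F [-0.17  0.91  0.29] T [ 0.007  0.012 -0.028] gap 0.997
t 2.1 shift cm [-0.21  0.12 11.39] turn [-0.002  -0.0011  0.0009]
```

>>> {"name": "drive_tool", "arguments": {"increments": [[0,-0.1,0.1,4,0,0,0],[0,-0.1,0.1,7,0,0,0],[0,-0.1,0.1,9,0,0,0],[0,-0.1,0.1,10,0,0,0],[0,-0.1,0.1,10.8,0,0,0],[0,-0.1,0.1,11.2,0,0,0],[95,-0.1,0.1,11.2,0,0,0],[95,-0.1,0.1,11.2,0,0,0],[95,-0.1,0.1,11.2,0,0,0],[95,-0.1,0.1,11.2,0,0,0],[95,-0.1,0.1,11.2,0,0,0]], "force": 28}}

```text
t: 3.2
tcp_pos: [0.5995, -0.0855, 0.0887]
tool_rot: [0.696, 0.718, 0.0, 0.0]
force: [0.4, 0.2, 0.1]
finger_gap: 0.629
```

```bash
python3 - <<'E'
from h import *
st()
s=manip.snapshot("side")[:,:,::-1][130:270,240:400];t=manip.snapshot("top")[:,:,::-1]
cv2.imwrite("pics/s2.png",cv2.resize(s,None,fx=4.2,fy=4.2,interpolation=cv2.INTER_CUBIC))
cv2.imwrite("pics/t2.png",t)
for p in [(.598,-.085,.088),(.62,-.085,.082)]:print(((proj("side",p)-[240,130])*4.2).round())
E
```

```text
t 3.2 tcp [ 0.5995 -0.0855  0.0887] yaw 0.032 tilt [ 0.0007 -0.0003] F [0.41 0.21 0.11] T [ 0.012 -0.02  -0.027] gap 0.629
[322. 427.]
[359. 416.]
```

View pics/s2.png

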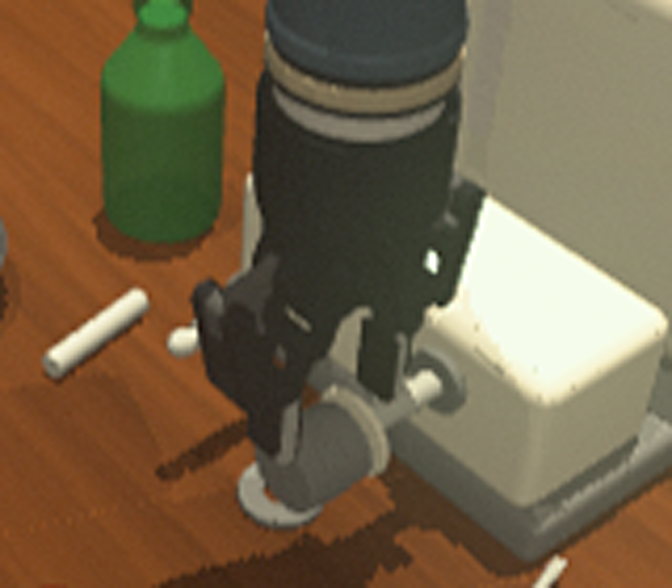

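Side crop: the fingers straddle the stopper, one behind its back at (275,455) and one over the tube in front of the flange, its tip at (380,397).

```bash
python3 - <<'E'
from h import *
for u,v in [(370,393),(392,400),(275,462)]:
    for y in(-.0965,-.085,-.0745):
        o,d=ray("side",240+u/4.2,130+v/4.2);print((u,v),y,(o+d*(y-o[1])/d[1]).round(4))
E
```

```text
(370, 393) -0.0965 [ 0.613  -0.0965  0.109 ]
(370, 393) -0.085 [ 0.6251 -0.085   0.0931]
(370, 393) -0.0745 [ 0.6361 -0.0745  0.0785]
(392, 400) -0.0965 [ 0.6273 -0.0965  0.0966]
(392, 400) -0.085 [ 0.6398 -0.085   0.0802]
(392, 400) -0.0745 [ 0.6513 -0.0745  0.0652]
(275, 462) -0.0965 [ 0.5614 -0.0965  0.0984]
(275, 462) -0.085 [ 0.5717 -0.085   0.0821]
(275, 462) -0.0745 [ 0.5812 -0.0745  0.0672]
```

>>> {"name": "drive_tool", "arguments": {"increments": [[95,0,0,0.2,0,0,0],[95,0,0,0.4,0,0,0],[95,0,0,0.4,0,0,0],[95,0,0,0.4,0,0,0]]}}

```text
t: 3.7
tcp_pos: [0.5992, -0.0854, 0.0841]
tool_rot: [0.696, 0.718, -0.0, -0.0]
force: [0.9, 0.2, -0.4]
finger_gap: 0.629
```

>>> {"name": "drive_tool", "arguments": {"increments": [[95,0,0,0.1,0,0,0],[95,0,0,0.1,0,0,0],[95,0,0,0.1,0,0,0]]}}

```text
t: 4.0
tcp_pos: [0.5993, -0.0854, 0.0833]
tool_rot: [0.696, 0.718, -0.0, 0.0]
force: [0.3, -0.1, -0.8]
finger_gap: 0.625
```

>>> {"name": "drive_tool", "arguments": {"increments": [[95,0,0,0.1,0,0,0],[95,0,0,0.1,0,0,0],[95,0,0,0.1,0,0,0]]}}

```text
t: 4.3
tcp_pos: [0.5993, -0.0854, 0.0823]
tool_rot: [0.696, 0.718, -0.0, -0.0]
force: [-0.4, 0.8, 0.3]
finger_gap: 0.625
```

>>> {"name": "drive_tool", "arguments": {"increments": [[95,0,0,0.1,0,0,0],[95,0,0,0.1,0,0,0],[95,0,0,0.1,0,0,0]]}}

```text
t: 4.6
tcp_pos: [0.5993, -0.0854, 0.0813]
tool_rot: [0.696, 0.718, -0.0, -0.0]
force: [-0.1, -0.7, 1.5]
finger_gap: 0.627
```

>>> {"name": "drive_tool", "arguments": {"increments": [[95,0,0,0,0,0,0],[95,0,0,0,0,0,0]]}}

```text
t: 4.8
tcp_pos: [0.5993, -0.0854, 0.0813]
tool_rot: [0.696, 0.718, 0.0, 0.0]
force: [-0.6, -0.6, 0.2]
finger_gap: 0.627
```

```bash
python3 - <<'E'
from h import *
st()
s=manip.snapshot("side")[:,:,::-1][190:260,290:370]
cv2.imwrite("pics/s3.png",cv2.resize(s,None,fx=8,fy=8,interpolation=cv2.INTER_CUBIC))
E
```

```text
t 4.8 tcp [ 0.5993 -0.0854  0.0813] yaw 0.032 tilt [ 0. -0.] F [-0.63 -0.63  0.23] T [-0.056 -0.061 -0.004] gap 0.627
```

View pics/s3.png

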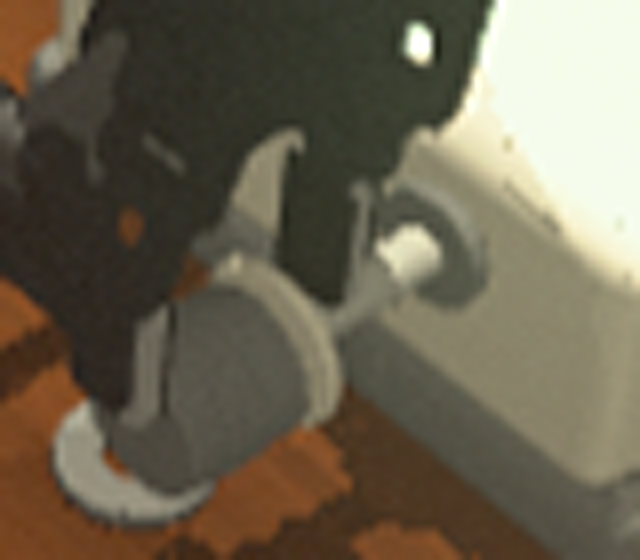

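Side crop: fingers clear on both sides, the front tip at (335,300) just above the tube and the back pad at (150,380) by the back face. I'll narrow the opening, then feel down to the tube.

>>> {"name": "drive_tool", "arguments": {"increments": [[113,0,0,0,0,0,0],[113,0,0,0,0,0,0],[113,0,0,0,0,0,0]]}}

```text
t: 5.15
tcp_pos: [0.5988, -0.0853, 0.0813]
tool_rot: [0.696, 0.718, -0.0, -0.0]
force: [-1.4, -0.1, 0.6]
finger_gap: 0.553
```

>>> {"name": "drive_tool", "arguments": {"increments": [[113,0,0,0.1,0,0,0],[113,0,0,0.1,0,0,0],[113,0,0,0.1,0,0,0]]}}

```text
t: 5.45
tcp_pos: [0.5989, -0.0853, 0.0802]
tool_rot: [0.696, 0.718, -0.0, -0.0]
force: [-1.6, 0.5, 1.3]
finger_gap: 0.557
```

>>> {"name": "drive_tool", "arguments": {"increments": [[113,0,0,0.1,0,0,0],[113,0,0,0.1,0,0,0],[113,0,0,0.1,0,0,0]]}}

```text
t: 5.75
tcp_pos: [0.5989, -0.0853, 0.0794]
tool_rot: [0.696, 0.718, -0.0, -0.0]
force: [-3.7, -0.8, 3.8]
finger_gap: 0.554
```

>>> {"name": "drive_tool", "arguments": {"increments": [[113,0,0,0.05,0,0,0],[113,0,0,0.05,0,0,0],[113,0,0,0.05,0,0,0]]}}

```text
t: 6.05
tcp_pos: [0.599, -0.0853, 0.0793]
tool_rot: [0.696, 0.718, -0.0, -0.0]
force: [-4.4, 0.3, 5.6]
finger_gap: 0.556
```

>>> {"name": "drive_tool", "arguments": {"increments": [[113,0,0,-0.12,0,0,0],[113,0,-0.15,-0.12,0,0,0],[113,0,-0.15,-0.12,0,0,0],[113,0,-0.15,-0.12,0,0,0]]}}

```text
t: 6.45
tcp_pos: [0.5985, -0.0856, 0.0799]
tool_rot: [0.696, 0.718, 0.0, 0.001]
force: [0.3, 0.6, 0.8]
finger_gap: 0.555
```

>>> {"name": "drive_tool", "arguments": {"increments": [[118,0,0,0,0,0,0],[118,0,0,0,0,0,0],[118,0,0,0,0,0,0]]}}

```text
t: 6.75
tcp_pos: [0.598, -0.0855, 0.08]
tool_rot: [0.696, 0.718, 0.0, 0.0]
force: [-0.2, 0.2, 0.0]
finger_gap: 0.537
```

>>> {"name": "drive_tool", "arguments": {"increments": [[118,0,0,-0.12,0,0,0],[118,0,0,-0.12,0,0,0],[122,0,0,-0.12,0,0,0],[126,0,0,-0.12,0,0,0],[130,0,0,-0.12,0,0,0],[135,0,0,-0.12,0,0,0],[160,0,0,-0.12,0,0,0],[160,0,0,-0.12,0,0,0],[160,0,0,-0.12,0,0,0],[160,0,0,-0.12,0,0,0]], "force": 28}}

```text
t: 7.75
tcp_pos: [0.5968, -0.0854, 0.0819]
tool_rot: [0.696, 0.718, -0.001, -0.001]
force: [-3.7, -0.1, 5.9]
finger_gap: 0.458
```

```bash
python3 -c "
from h import *
st()"
```

```text
t 7.75 tcp [ 0.5968 -0.0854  0.0819] yaw 0.0323 tilt [-0.0019  0.0001] F [-3.72 -0.12  5.91] T [-0.046  0.737 -0.   ] gap 0.458
```

>>> {"name": "drive_tool", "arguments": {"increments": [[160,0,0,-0.04,0,0,0],[160,0,-0.05,-0.08,0,0,0],[160,0,-0.1,-0.08,0,0,0],[160,0,-0.1,-0.08,0,0,0]]}}

```text
t: 8.15
tcp_pos: [0.5966, -0.0854, 0.082]
tool_rot: [0.696, 0.718, -0.0, -0.0]
force: [-2.8, -0.7, 2.9]
finger_gap: 0.458
```

```bash
python3 -c "
from h import *
st()"
```

```text
t 8.15 tcp [ 0.5966 -0.0854  0.082 ] yaw 0.0319 tilt [-0.0005  0.0001] F [-2.84 -0.69  2.92] T [-0.035  0.565  0.037] gap 0.458
```

>>> {"name": "drive_tool", "arguments": {"increments": [[160,0,-0.05,-0.05,0,0,0],[160,0,-0.1,-0.06,0,0,0],[160,0,-0.15,-0.06,0,0,0],[160,0,-0.2,-0.06,0,0,0],[160,0,-0.25,-0.06,0,0,0],[160,0,-0.3,-0.06,0,0,0]]}}

```text
t: 8.75
tcp_pos: [0.5946, -0.0857, 0.0827]
tool_rot: [0.696, 0.718, 0.0, 0.001]
force: [0.0, -0.9, -0.9]
finger_gap: 0.456
```

```bash
python3 -c "
from h import *
st()"
```

```text
t 8.75 tcp [ 0.5946 -0.0857  0.0827] yaw 0.0319 tilt [ 0.0018 -0.0003] F [ 0.04 -0.92 -0.93] T [-0.027 -0.018 -0.007] gap 0.456
```

>>> {"name": "drive_tool", "arguments": {"increments": [[160,0,-0.1,0,0,0,0],[160,0,-0.2,0,0,0,0],[160,0,-0.3,0,0,0,0],[160,0,-0.4,0,0,0,0],[160,0,-0.5,0,0,0,0],[160,0,-0.6,0,0,0,0],[160,0,-0.7,0,0,0,0],[160,0,-0.8,0,0,0,0],[160,0,-0.8,0,0,0,0]]}}

```text
t: 9.65
tcp_pos: [0.5856, -0.0858, 0.0826]
tool_rot: [0.696, 0.718, -0.0, -0.0]
force: [0.1, -0.6, -0.7]
finger_gap: 0.454
```

```bash
python3 -c "
from h import *
st()"
```

```text
t 9.65 tcp [ 0.5856 -0.0858  0.0826] yaw 0.0319 tilt [-0.0002  0.    ] F [ 0.1  -0.62 -0.72] T [ 0.034 -0.043 -0.085] gap 0.454
```

>>> {"name": "drive_tool", "arguments": {"increments": [[160,0,-0.15,0,0,0,0],[160,0,-0.3,0,0,0,0],[160,0,-0.45,0,0,0,0],[160,0,-0.6,0,0,0,0],[160,0,-0.75,0,0,0,0],[160,0,-0.9,0,0,0,0],[160,0,-1.1,0,0,0,0],[160,0,-1.3,0,0,0,0],[160,0,-1.6,0,0,0,0],[160,0,-2.0,0,0,0,0],[160,0,-2.4,0,0,0,0],[160,0,-2.8,0,0,0,0],[160,0,-3.2,0,0,0,0],[160,0,-3.6,0,0,0,0],[160,0,-4.0,0,0,0,0],[160,0,-4.3,0,0,0,0],[160,0,-4.5,0,0,0,0],[160,0,-4.5,0,0,0,0]]}}

```text
t: 11.45
tcp_pos: [0.5405, -0.0873, 0.0826]
tool_rot: [0.696, 0.718, -0.0, -0.0]
force: [0.2, -0.4, -0.7]
finger_gap: 0.455
```

```bash
python3 - <<'E'
from h import *
st()
s=manip.snapshot("side")[:,:,::-1][150:270,240:370]
t=manip.snapshot("top")[:,:,::-1][140:240,240:370]
f=lambda a:cv2.resize(a,(390*2-20,300*2-20)) 
a=cv2.resize(s,None,fx=3.0,fy=3.0,interpolation=cv2.INTER_CUBIC);b=cv2.resize(t,None,fx=3,fy=3,interpolation=cv2.INTER_CUBIC)
b=cv2.copyMakeBorder(b,0,60,0,0,0);cv2.imwrite("pics/c4.png",np.hstack([a,b]))
E
```

```text
t 11.45 tcp [ 0.5405 -0.0873  0.0826] yaw 0.0318 tilt [-0.0003  0.0001] F [ 0.24 -0.39 -0.68] T [-0.031  0.03   0.014] gap 0.455
```

View pics/c4.png

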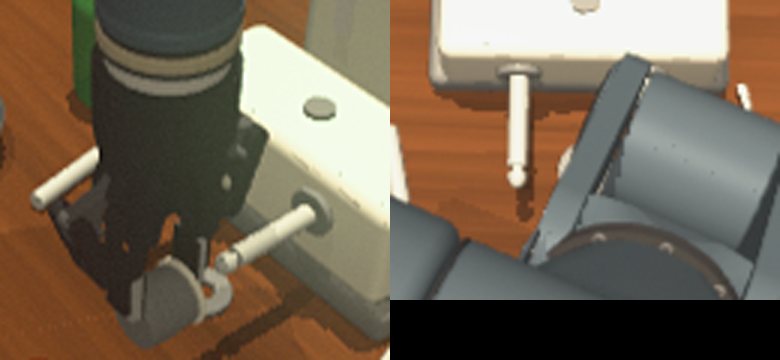

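Stopper is off and held squarely: side panel, stopper at (160,310), free tube tip at (228,262). Top panel: open tube tip at (515,180). Next I back off 1 cm and shift 92 mm across.

>>> {"name": "drive_tool", "arguments": {"increments": [[160,0,-0.4,0,0,0,0],[160,0.3,-0.8,0,0,0,0],[160,1,-1,0,0,0,0],[160,2,-1,0,0,0,0],[160,3.2,-1,0,0,0,0],[160,4.6,-1,0,0,0,0],[160,6,-1,0,0,0,0],[160,7.2,-1,0,0,0,0],[160,8.2,-1,0,0,0,0],[160,8.8,-1,0,0,0,0],[160,9.1,-1,0,0,0,0],[160,9.2,-1,0,0,0,0],[160,9.2,-1,0,0,0,0],[160,9.2,-1,0,0,0,0],[160,9.2,-1,0,0,0,0]]}}

```text
t: 13.05
tcp_pos: [0.528, 0.0039, 0.0826]
tool_rot: [0.696, 0.718, 0.0, 0.0]
force: [-0.6, -0.3, -1.5]
finger_gap: 0.458
```

```bash
python3 - <<'E'
from h import *
st()
n=np.array([np.cos(.0318),np.sin(.0318)]);p=np.array([-n[1],n[0]]);s=manip.sense()["tcp_pos"][:2]
print("lateral moved",p@(s-np.array([.5405,-.0873])))
E
```

```text
t 13.05 tcp [0.528  0.0039 0.0826] yaw 0.0313 tilt [ 0.0001 -0.0001] F [-0.58 -0.34 -1.47] T [0.001 0.002 0.042] gap 0.458
lateral moved 0.09158274777752648
```

```bash
python3 - <<'E'
from h import *
s=manip.snapshot("side")[:,:,::-1][160:280,220:350]
t=manip.snapshot("top")[:,:,::-1][150:230,240:340]
a=cv2.resize(s,None,fx=3.0,fy=3.0,interpolation=cv2.INTER_CUBIC);b=cv2.resize(t,None,fx=4,fy=4,interpolation=cv2.INTER_CUBIC)
b=cv2.copyMakeBorder(b,0,40,0,0,0);cv2.imwrite("pics/c5.png",np.hstack([a,b]))
st()
n=np.array([np.cos(.0318),np.sin(.0318)]);p=np.array([-n[1],n[0]]);s=manip.sense()["tcp_pos"][:2]
print("lateral moved",p@(s-np.array([.5405,-.0873])))
E
```

```text
t 13.15 tcp [0.5279 0.004  0.0826] yaw 0.0315 tilt [ 0.     -0.0001] F [ 0.36  0.55 -0.69] T [-0.017 -0.026  0.044] gap 0.458
lateral moved 0.09167589281375614
```

View pics/c5.png

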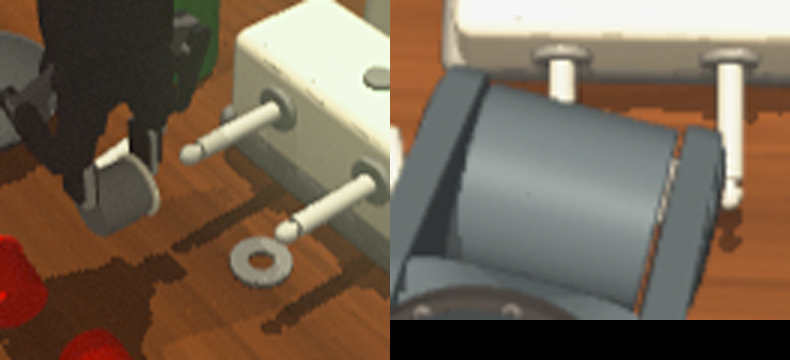

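Side panel: the stopper at (125,195) faces the open tube tip at (192,155), about 35 mm apart. Top panel: the other tube is bare, nothing else disturbed. Advancing now.

>>> {"name": "drive_tool", "arguments": {"increments": [[160,0.03,0.3,0,0,0,0],[160,0.03,0.8,0,0,0,0],[160,0.03,1.4,0,0,0,0],[160,0.03,2.0,0,0,0,0],[160,0.03,2.5,0,0,0,0],[160,0.03,2.9,0,0,0,0],[160,0.03,3.1,0,0,0,0],[160,0.03,3.2,0,0,0,0],[160,0.03,3.2,0,0,0,0]]}}

```text
t: 14.05
tcp_pos: [0.5598, 0.0057, 0.0826]
tool_rot: [0.696, 0.718, -0.0, -0.0]
force: [-0.1, -0.5, -1.1]
finger_gap: 0.459
```

>>> {"name": "drive_tool", "arguments": {"increments": [[160,0,0.1,0,0,0,0],[160,0,0.2,0,0,0,0],[160,0,0.3,0,0,0,0],[160,0,0.4,0,0,0,0],[160,0,0.5,0,0,0,0],[160,0,0.6,0,0,0,0],[160,0,0.6,0,0,0,0]]}}

```text
t: 14.75
tcp_pos: [0.5661, 0.0059, 0.0826]
tool_rot: [0.696, 0.718, 0.0, 0.0]
force: [-0.2, 0.7, -1.0]
finger_gap: 0.456
```

>>> {"name": "drive_tool", "arguments": {"increments": [[160,0,0.1,0,0,0,0],[160,0,0.2,0,0,0,0],[160,0,0.3,0,0,0,0],[160,0,0.4,0,0,0,0],[160,0,0.5,0,0,0,0],[160,0,0.6,0,0,0,0],[160,0,0.6,0,0,0,0]]}}

```text
t: 15.45
tcp_pos: [0.5721, 0.006, 0.0826]
tool_rot: [0.696, 0.718, 0.0, 0.0]
force: [0.2, -0.2, -1.0]
finger_gap: 0.457
```

```bash
python3 -c "
from h import *
st()"
```

```text
t 15.45 tcp [0.5721 0.006  0.0826] yaw 0.0321 tilt [ 0.0003 -0.0001] F [ 0.23 -0.16 -0.96] T [ 0.031 -0.026  0.027] gap 0.457
```

>>> {"name": "drive_tool", "arguments": {"increments": [[160,0,0.1,0,0,0,0],[160,0,0.2,0,0,0,0],[160,0,0.3,0,0,0,0],[160,0,0.4,0,0,0,0],[160,0,0.5,0,0,0,0],[160,0,0.6,0,0,0,0],[160,0,0.6,0,0,0,0]]}}

```text
t: 16.15
tcp_pos: [0.5781, 0.0062, 0.0826]
tool_rot: [0.696, 0.718, 0.0, 0.0]
force: [-0.4, 1.5, -0.5]
finger_gap: 0.452
```

>>> {"name": "drive_tool", "arguments": {"increments": [[160,0,0.1,0,0,0,0],[160,0,0.2,0,0,0,0],[160,0,0.3,0,0,0,0],[160,0,0.4,0,0,0,0],[160,0,0.4,0,0,0,0]]}}

```text
t: 16.65
tcp_pos: [0.5821, 0.0064, 0.0826]
tool_rot: [0.696, 0.718, 0.0, 0.0]
force: [-0.3, 0.1, -0.4]
finger_gap: 0.456
```

>>> {"name": "drive_tool", "arguments": {"increments": [[160,0,0.1,0,0,0,0],[160,0,0.2,0,0,0,0],[160,0,0.2,0,0,0,0]]}}

```text
t: 16.95
tcp_pos: [0.5841, 0.0064, 0.0826]
tool_rot: [0.696, 0.718, 0.0, 0.0]
force: [-0.3, 0.3, -1.5]
finger_gap: 0.457
```

>>> {"name": "drive_tool", "arguments": {"increments": [[160,0,0.1,0,0,0,0],[160,0,0.2,0,0,0,0],[160,0,0.2,0,0,0,0]]}}

```text
t: 17.25
tcp_pos: [0.5861, 0.0065, 0.0826]
tool_rot: [0.696, 0.718, 0.0, 0.0]
force: [1.0, 0.4, -1.0]
finger_gap: 0.458
```

>>> {"name": "drive_tool", "arguments": {"increments": [[160,0,0.1,0,0,0,0],[160,0,0.1,0,0,0,0],[160,0,0.1,0,0,0,0]]}}

```text
t: 17.55
tcp_pos: [0.5869, 0.0066, 0.0826]
tool_rot: [0.696, 0.718, -0.0, -0.0]
force: [0.8, 0.3, -1.8]
finger_gap: 0.456
```

>>> {"name": "drive_tool", "arguments": {"increments": [[160,0,0.1,0,0,0,0],[160,0,0.1,0,0,0,0],[160,0,0.1,0,0,0,0]]}}

```text
t: 17.85
tcp_pos: [0.5879, 0.0066, 0.0826]
tool_rot: [0.696, 0.718, 0.0, 0.0]
force: [-0.2, 0.1, -0.7]
finger_gap: 0.457
```

>>> {"name": "drive_tool", "arguments": {"increments": [[160,0,0.1,0,0,0,0],[160,0,0.1,0,0,0,0],[160,0,0.1,0,0,0,0]]}}

```text
t: 18.15
tcp_pos: [0.5889, 0.0066, 0.0826]
tool_rot: [0.696, 0.718, 0.0, 0.0]
force: [0.1, 0.4, 0.3]
finger_gap: 0.456
```

>>> {"name": "drive_tool", "arguments": {"increments": [[160,0,0.1,0,0,0,0],[160,0,0.1,0,0,0,0],[160,0,0.1,0,0,0,0]]}}

```text
t: 18.45
tcp_pos: [0.5895, 0.0067, 0.0825]
tool_rot: [0.696, 0.718, -0.0, -0.0]
force: [-0.8, 0.3, -1.1]
finger_gap: 0.454
```

>>> {"name": "drive_tool", "arguments": {"increments": [[160,0,0,0,0,0,0],[160,0,0,0,0,0,0]]}}

```text
t: 18.65
tcp_pos: [0.5895, 0.0067, 0.0825]
tool_rot: [0.696, 0.718, -0.0, -0.0]
force: [-1.4, 0.2, -0.5]
finger_gap: 0.456
```

>>> {"name": "drive_tool", "arguments": {"increments": [[160,0,0.07,0,0,0,0],[160,0,0.07,0,0,0,0],[160,0,0.07,0,0,0,0]]}}

```text
t: 18.95
tcp_pos: [0.59, 0.0067, 0.0825]
tool_rot: [0.696, 0.718, -0.0, -0.0]
force: [-2.5, 0.1, 0.5]
finger_gap: 0.458
```

>>> {"name": "drive_tool", "arguments": {"increments": [[160,0,0.07,0,0,0,0],[160,0,0.07,0,0,0,0],[160,0,0.07,0,0,0,0]]}}

```text
t: 19.25
tcp_pos: [0.5905, 0.0067, 0.0825]
tool_rot: [0.696, 0.718, -0.001, -0.001]
force: [-2.7, -0.2, 0.9]
finger_gap: 0.458
```

Seal felt: contact at x≈0.5893, about 1 mm and 3 N in, with the slope as expected. I add a little push, then let go.

>>> {"name": "drive_tool", "arguments": {"increments": [[160,0,0.05,0,0,0,0],[160,0,0.05,0,0,0,0],[160,0,0.05,0,0,0,0]]}}

```text
t: 19.55
tcp_pos: [0.591, 0.0068, 0.0824]
tool_rot: [0.696, 0.718, -0.001, -0.001]
force: [-4.1, -1.3, 1.7]
finger_gap: 0.455
```

>>> {"name": "drive_tool", "arguments": {"increments": [[125,0,0.04,0,0,0,0],[110,0,0.06,0,0,0,0],[100,0,0,0,0,0,0],[85,0,0,0,0,0,0],[85,0,0,0,0,0,0],[85,0,0,0,0,0,0]]}}

```text
t: 20.15
tcp_pos: [0.5924, 0.0066, 0.0829]
tool_rot: [0.696, 0.718, 0.0, 0.001]
force: [-0.3, -0.4, -0.3]
finger_gap: 0.663
```

```bash
python3 - <<'E'
from h import *
st()
s=manip.snapshot("side")[:,:,::-1][160:260,250:360]
cv2.imwrite("pics/s6.png",cv2.resize(s,None,fx=6,fy=6,interpolation=cv2.INTER_CUBIC))
E
```

```text
t 20.15 tcp [0.5924 0.0066 0.0829] yaw 0.032 tilt [ 0.0014 -0.0002] F [-0.27 -0.42 -0.25] T [0.022 0.016 0.001] gap 0.663
```

View pics/s6.png

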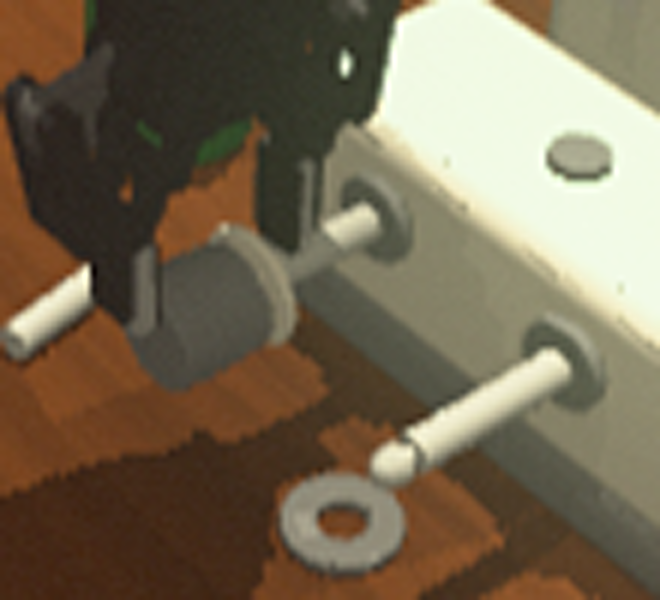

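The side crop shows the stopper at (205,310) on the left tube, with the collar (260,290) standing out and both fingers clear. I rise straight up and swing clear.

>>> {"name": "drive_tool", "arguments": {"increments": [[60,0,0,-0.3,0,0,0],[40,0,0,-1,0,0,0],[20,0,0,-2.5,0,0,0],[0,0,0,-5,0,0,0],[0,0,0,-9,0,0,0],[0,0,0,-12,0,0,0],[0,0,-3,-14,0,0,0],[0,3,-7,-14,0,0,0],[0,8,-10,-14,0,0,0],[0,13,-12,-14,0,0,0],[0,18,-14,-14,0,0,0],[0,23,-14,-14,0,0,0],[0,28,-14,-14,0,0,0],[0,30,-14,-14,0,0,0],[0,30,-14,-14,0,0,0],[0,30,-14,-14,0,0,0]]}}

```text
t: 21.8
tcp_pos: [0.4418, 0.3026, 0.2229]
tool_rot: [0.695, 0.719, -0.0, 0.0]
force: [0.3, 0.1, 0.4]
finger_gap: 1.002
```

```bash
python3 - <<'E'
from h import *
st()
T=manip.snapshot("top")[:,:,::-1];S=manip.snapshot("side")[:,:,::-1]
cv2.imwrite("pics/tf.png",T)
t=T[150:215,265:340];s=S[180:250,260:360]
a=cv2.resize(t,(525,455),interpolation=cv2.INTER_CUBIC);a=cv2.resize(a,(390,338));b=cv2.resize(s,(400,280),interpolation=cv2.INTER_CUBIC)
b=cv2.copyMakeBorder(b,0,58,0,0,0);cv2.imwrite("pics/c7.png",np.hstack([a,b]))
im=T.astype(float)
print([(r,im[r,280:285,0].mean().round().astype(int)) for r in range(178,214)])
o=cv2.imread("pics/top0.png").astype(float);d=np.abs(im-o).max(2)>60
k,l,stt,c=cv2.connectedComponentsWithStats(d.astype(np.uint8))
print([x.tolist() for x in stt[1:] if x[4]>25])
E
```

```text
t 21.8 tcp [0.4418 0.3026 0.2229] yaw 0.0343 tilt [ 0.0003 -0.0003] F [0.28 0.11 0.45] T [-0.024 -0.022  0.   ] gap 1.002
[(178, np.int64(219)), (179, np.int64(219)), (180, np.int64(220)), (181, np.int64(220)), (182, np.int64(220)), (183, np.int64(220)), (184, np.int64(220)), (185, np.int64(220)), (186, np.int64(237)), (187, np.int64(241)), (188, np.int64(170)), (189, np.int64(205)), (190, np.int64(190)), (191, np.int64(176)), (192, np.int64(176)), (193, np.int64(176)), (194, np.int64(176)), (195, np.int64(166)), (196, np.int64(144)), (197, np.int64(169)), (198, np.int64(170)), (199, np.int64(132)), (200, np.int64(166)), (201, np.int64(168)), (202, np.int64(164)), (203, np.int64(173)), (204, np.int64(174)), (205, np.int64(174)), (206, np.int64(133)), (207, np.int64(82)), (208, np.int64(66)), (209, np.int64(48)), (210, np.int64(35)), (211, np.int64(35)), (212, np.int64(35)), (213, np.int64(35))]
[[273, 186, 19, 21, 258], [315, 186, 20, 24, 267], [0, 189, 123, 231, 16610], [148, 250, 63, 170, 4006], [0, 323, 3, 30, 59], [16, 327, 16, 11, 89], [2, 343, 42, 19, 329], [0, 389, 8, 9, 38], [0, 398, 43, 22, 673]]
```

View pics/c7.png

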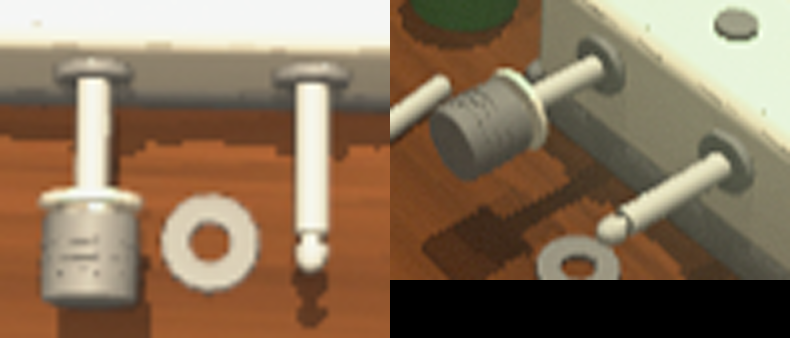

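Final view: the stopper is on the left tube (top panel 90,245), square, with the flange to back spanning rows 186 to 206, exactly as when it was locked at the start. The right tube is bare and nothing else has moved. Handing in.

```bash
python3 -c "
from station import manip
print(manip.sign_off())"
```

```text
the job is handed in; nothing more can be done
None
```

The stopper is now on the outlet tube that was open (the left one), and the job is handed in at 21.9 s of the 58 s allowed.

- **Drawing it off:** I squeezed the ring with a grip of 28 N, below its 45 N limit. The opening measured 39 mm against the expected 40 mm, so the ring was fully pressed. Closing the fingers briefly put about 6 N upward and 4 N sideways on the tool. I eased that off, and the readings stayed near zero while drawing it off.
- **Pushing it on:** I moved it 92 mm across and pushed it along the tube. The seal was felt at x ≈ 0.589 m. I pushed on about 1.7 mm, to 4 N, and let go there.
- **Last checks:** In the top picture the collar front to stopper back covers the same rows (186–206) as when it was locked at the start, so the ring is out. Comparing the start and end top pictures, only the stopper's two places and the arm changed. The robot is clear of everything.
- **Not checked or not exact:** I did not tug the stopper, so the lock is judged from the seal contact and the ring's position. The measured sideways move was 91.7 mm, so I added 0.3 mm before pushing on.

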